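# Clamp a bin divider in the storeroom's bench clamp

## Robot

A 7-joint arm with a two-finger parallel gripper is mounted at the origin on the work surface. World frame = base frame: x ahead of the robot, y to its left, z up, the work surface at z = 0. Lengths are in m, angles in rad, forces in N, time in s.
With the tool pointing down it reaches from about 0.4 to 0.85 m from the base axis. Payload 10.4 kg.
Tool frame: the origin (TCP) lies between the finger pads; the fingertips stand 19 mm ahead of it and the grasp point (between the pads) is the TCP (manip.tip_reach is the z of the fingertips in the tool frame, in m); z points along the fingers, y is the direction in which the jaws open and shut (so a half turn about z gives the same grasp; the last joint's range is limited). The gripper opens to 85 mm and grips with 20 to 120 N. Pads are 22 mm wide; open, the fingers measure 114 mm over their backs; the gripper's body (76 mm by 85 mm) begins 54 mm behind the grasp point. The pads swing forward as they close: fully open they stand 13 mm farther back than shut.
Start: joints at [-1.239, 0.332, -0.065, 1.46, 0.022, 1.35, -0.088], TCP at [0.217, 0.586, 0.25] pointing down, gripper open.
Joint ranges: [-2.6, 2.6], [-0.5, 2.12], [-1.47, 1.34], [0.16, 2.42], [-1.27, 4.41], [0.06, 2.06], [-2.6, 2.6]. Speed limits (rad/s): [2.22, 2.22, 2.79, 2.79, 3.14, 3.14, 3.14].

## Interface

Orientations are given as a unit quaternion [x, y, z, w].
In Python, from workcell import sensors, cams, manip gives the robot as it stands.
- The arm moves only by the shell command python3 -m jog 'ROWS' [FORCE]. ROWS is JSON, a list of rows, each a list of 3 entries, a list of its own where there are three numbers: the shift along the world's x, y, z in m, then the turn, a rotation vector about the world's x, y, z in rad, then the opening in per cent of the stroke, from 0 (shut) to 100 (fully open). In form: [[[dx, dy, dz], [wx, wy, wz], grip], ...]. A call has 1 to 5 rows; each row shifts and turns the pose as measured when the row begins; what a row does not reach is not made up. A row lasts 1/8 s, in which the tool goes at most 62.5 mm and 10.7 degrees, less where a joint would pass 70% of its speed; a pose out of reach is approached as far as the arm can. A call with a gripper value outside its range is refused whole. The fingers move at their own pace and stop on an object; FORCE is the grip in N (left out, the last holds). Time passes only in rows, so rows that do not move let the fingers close. It gives the time, the measured TCP pose, the force and the opening at its end, in the units of the state.
- sensors.get_obs(): the state, without advancing time (a new reading comes with each control period).
- cams.camera(name): name is "scene" or "top" or "wrist"; returns (picture, depth): 480x640x3 uint8, red, green, blue; 480x640 float32, m along the optical axis (not along the pixel's ray), 0 where there is no reading.
- cams.camera_model(name): a dict with "intrinsics" (3x3 intrinsics, pixels), "view" (4x4, takes a point from world to camera coordinates). Camera axes: x right, y down, z forward; pixel columns grow to the right and rows downward; lengths in m; the calibration is good to about 2 mm. A picture is of the moment at which its call begins: read the wrist's pose just before it. camera_model takes no time and is no camera call; for the wrist camera it gives the pose at the moment of the call.
- manip.hand_in(): hands the job in, once; it reports no verdict.
The state is a dict: "clock": time; "joint_pos": joint angles; "joint_velocities": joint speeds; "tau": joint torques, N m; "position": TCP position; "ee_rot": TCP orientation; "ft_force": force on the tool from outside, world axes, zero at the start; "torque": the same for the moment, N m; "grip_width": opening from 0.0 (shut) to 1.0 (fully open).
Only numpy, scipy, OpenCV 4.12 (cv2) and the standard library are available. Lean on these libraries where they do the work, as an engineer would, in place of code of your own. Each camera call takes 0.05 s, during which the arm holds its last target.

## Task

Take the tall plywood divider out of the stock rack and stand it on edge in the slot of the bench clamp, and let go of it. Then pump the clamp's trigger, moving the jaw by the trigger only, until the jaw's rubber pad presses the divider against the anvil and the sprung pad is pushed about half-way into the jaw, never fully home. Finish while holding the trigger pulled so that it keeps pressing; leave everything else where it is.

Things in the scene. Friction and masses are not known exactly. Their poses are not given: they have to be found in the camera images.
- slot (a point): Floor centre of the slot in the grey bench clamp, 12 mm above the bench. x: the way the jaw advances; y: along the slot; z up. Slot 14 mm wide (x), 106 mm long, no lead-in, between two end posts 70 mm higher than its floor (y 36 to 60 mm either side). In the middle the -x side is open for the jaw; the fixed anvil's face is at x = +7 mm, 70 mm high.
- clamp: The whole bench clamp, fixed to the bench; origin below the slot's middle at bench height, axes as for slot. Trigger at x = -93 to -144 mm, fixed black grip post behind it at x = -152 to -166 mm (34 mm wide, top 165 mm above the bench). Between slot and trigger nothing is higher than 100 mm above the bench.
- rack: Grey stock rack 150 (x) x 120 (y) mm, fixed; origin under its middle. Three slots at x = -45, 0, +45 mm, 14 mm wide, floor 10 mm above the bench, guide blocks 55 mm above the bench at both ends of each slot.
- tall_center (a point): Centre of the tall plywood divider: flat panel 9 mm thick (x), 100 mm wide (y), 120 mm high (z), 50 to 105 g. It starts on edge in one of the stock rack's slots; seated in the clamp, this point is 60 mm above the slot's floor.
- short_a_center (a point): A short plywood divider (9 x 100 x 80 mm) standing in another slot of the stock rack, a bystander; its centre, 40 mm above its lower edge; axes as for the tall one.
- short_b_center (a point): The other short divider (9 x 100 x 80 mm) in the stock rack, a bystander; its centre, axes as above.
- trigger_roll (a point): Centre of the trigger's finger roll: black bar 16 mm thick, 50 mm long along the clamp's y, atop the trigger. At rest at x = -101 mm in the clamp's frame, 151 mm above the bench; pulled, it swings back (-x) to x = -135 mm on a 65 mm radius about a pivot at x = -118 mm, 88 mm above the bench. Push it from the jaw side, or squeeze it towards the grip post.
- trigger (a joint): Trigger angle, rad: 0 at rest, 0.54 fully pulled. A spring returns it when let go. A pull takes about 2 to 4 N at the roll while the jaw runs free, up to about 8 N while it presses.
- jaw (a joint): Jaw advance, m: 0 back, 0.064 fully forward. A full pull carries it about 12 mm (up to 15) by a ratchet with 6 mm teeth; up to 6 mm of jaw travel of a pull may be lost before the teeth catch. On release the jaw stays where it is, but keeps only some 2.5 N of pressing (pad springs back to about 2 mm): to go on pressing, hold the trigger.
- pad (a joint): How far the sprung pad is pushed into the jaw, m: 0 free, 0.016 bottomed. It starts at about 0.8 N and takes a further 0.8 N per mm.
- pad_face (a point): Centre of the black rubber pad's face on the front of the jaw (pad 44 mm wide, 36 mm high; this point is 52 mm above the bench; x towards the anvil). At start 29 to 48 mm behind the slot's middle.
- caster_a: the larger loose swivel caster, 78 mm high, stood upside down on its 62 x 55 mm steel plate, wheel up; origin under its middle
- caster_b: the smaller loose caster, 68 mm high, likewise wheel up; origin under its middle
- bin: loose open grey steel parts bin, 110 x 170 x 70 mm; origin under its middle
- can: loose metal can, 66 mm across, 85 mm high; origin under its middle
- wrench: loose wrench lying flat, 180 mm long; origin under its middle
There are look-alikes about, which are no part of the job. Leave any blue or green look-alike of the part that bears tall_center alone.

How it is judged:
On the way, in this order (a step that is already met when the one before it is completed fails the run):
1. the tall divider stands on edge in the clamp's slot, let go (x of tall_center in the frame of slot between -0.007 and 0.007 m and y of tall_center in the frame of slot between -0.008 and 0.008 m and z of tall_center in the frame of slot between 0.055 and 0.065 m and angle between tall_center's own z axis and vertical below 0.12 rad and angle between the x axis of slot and the x axis of tall_center, either way round below 0.15 rad and contact force between the fingers and tall below 0.05 N), for 0.3 s.
2. the jaw, driven by the trigger, touches the divider (contact force between pad and tall above 0.5 N and contact force between the fingers and trigger above 0.3 N), for 0.05 s.
At the end, for the whole second after the job is handed in: Fingers hold the trigger (over 0.5 N); pad pushed 5 to 12 mm into the jaw, pressing the divider with over 3 N, still; divider upright on the slot floor (7 mm across, 8 mm along, 5 mm high, 0.12 rad); fingers touch neither divider nor jaw (all of step 1 and value of joint pad between 0.005 and 0.012 m and contact force between pad and tall above 3 N and contact force between the fingers and trigger above 0.5 N and contact force between the fingers and jaw below 0.3 N and velocity of joint pad between -0.003 and 0.003 m/s and linear speed of tall below 0.01 m/s); the arm keeps its last pose, push and grip.
It fails at once if the divider is crushed: the pad pushed fully home (over 15 mm) or pressing with over 18 N (value of joint pad above 0.015 m or contact force between pad and tall above 18 N).
It fails at once if the jaw is pushed by hand in place of the trigger (contact force between the fingers and jaw above 2 N).
It fails at once if a bystander is moved by more than 30 mm (distance of any of caster_a, caster_b, bin, can, wrench, short_a_center, short_b_center from where it was at the start of the episode above 0.03 m).
It also fails if it takes over 72 s, if anything falls off the work surface, if the arm or the gripper's body presses on something with over 40 N, if the wrist force passes 120 N, or if a joint passes its speed limit or range.

## Working session

There is one attempt and no reset: what is moved stays moved. The work goes in short steps, Python scripts to look and compute and a shell command to move; the robot and the scene stay as the last step left them, time stands still between calls to the robot, and variables do not carry over. Pictures are saved under pics/ and viewed, and the job is handed in when it is done.

```bash
ls; mkdir -p pics
python3 - <<'E'
from workcell import sensors,cams,manip
import cv2,numpy as np
print(sensors.get_obs(), manip.tip_reach)
for n in ["scene","top"]:
    p,d=cams.camera(n); cv2.imwrite(f"pics/{n}0.png",p[:,:,::-1]); np.savez(f"{n}0.npz",p=p,d=d)
    m=cams.camera_model(n); print(n,np.round(m["intrinsics"],1).tolist(),np.round(m["view"],3).tolist())
E
```

```text
pics
{'clock': 0.0, 'joint_pos': array([-1.23859343,  0.3328607 , -0.06472059,  1.46095894,  0.02160873,
        1.34989295, -0.08849163]), 'joint_velocities': array([-1.45889789e-05, -2.41851177e-04,  3.84803082e-04, -5.77905883e-04,
       -1.39347132e-03,  3.39761033e-04,  1.02242767e-03]), 'tau': array([-4.53235943e-04, -6.25465465e+01,  4.84872074e-02, -3.91591930e+01,
        1.61531934e-02,  1.00628956e-02,  9.50155027e-05]), 'position': array([0.2170007 , 0.58574131, 0.24951453]), 'ee_rot': array([ 1.76447204e-01,  9.84309848e-01, -7.06018195e-04, -9.17055182e-05]), 'ft_force': array([ 0.17322761,  0.34814185, -0.45774239]), 'torque': array([0.00620813, 0.02040532, 0.01063631]), 'grip_width': 0.9964667673853254} 0.019
scene [[452.3, 0.0, 319.9], [0.0, 452.3, 243.3], [0.0, 0.0, 1.0]] [[0.816, 0.578, 0.005, -0.512], [0.489, -0.685, -0.539, -0.151], [-0.309, 0.443, -0.842, 1.477], [0.0, 0.0, 0.0, 1.0]]
top [[437.4, 0.0, 325.4], [0.0, 437.4, 238.8], [0.0, 0.0, 1.0]] [[0.005, -1.0, 0.014, 0.081], [-0.992, -0.007, -0.128, 0.568], [0.128, -0.013, -0.992, 1.013], [0.0, 0.0, 0.0, 1.0]]
```

View pics/scene0.png

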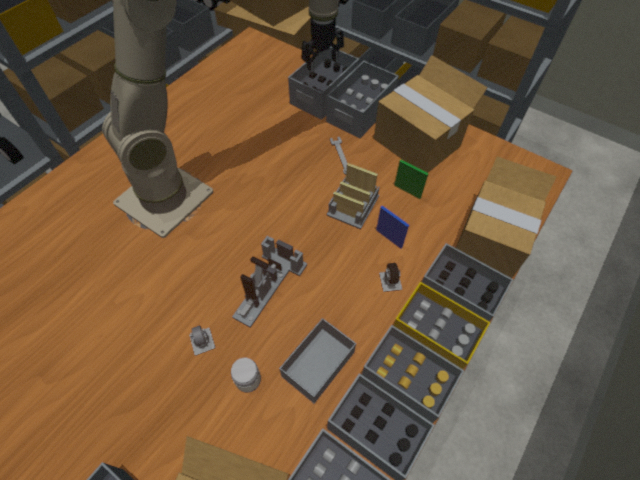

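View pics/top0.png

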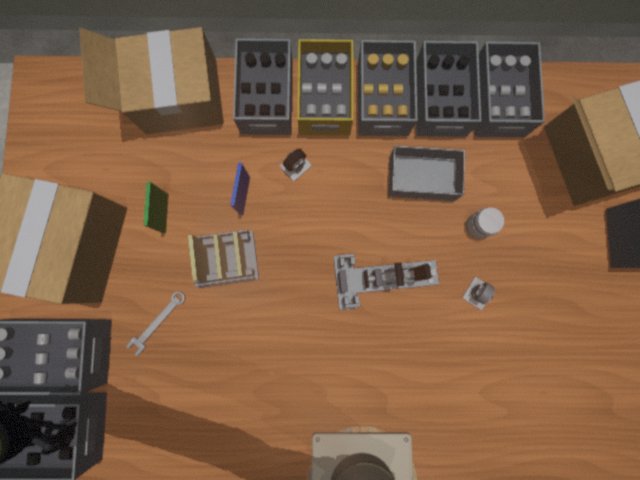

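The clamp is at about (385,277) in top with its slot at (347,282). The rack is at (223,258), and the tall divider looks leftmost at (193,258). I'll zoom in on both.

```bash
cat > h.py <<'E'
import numpy as np,cv2
from workcell import sensors,cams,manip
def cloud(d,m):
    K=m["intrinsics"];V=m["view"]
    v,u=np.mgrid[:d.shape[0],:d.shape[1]]
    c=np.stack([(u-K[0,2])/K[0,0]*d,(v-K[1,2])/K[1,1]*d,d],-1)
    w=(c-V[:3,3])@V[:3,:3]
    w[d<=0]=np.nan
    return w
E
python3 - <<'E'
from h import *
for n,(x0,y0,x1,y1),nm in [("top",(175,215,275,300),"rack"),("top",(320,240,450,320),"clamp"),("scene",(310,140,400,240),"rack"),("scene",(220,220,330,340),"clamp")]:
    z=np.load(n+"0.npz");p=z["p"][y0:y1,x0:x1,::-1]
    s=min(780//(x1-x0),590//(y1-y0)); 
    cv2.imwrite(f"pics/{nm}_{n}.png",cv2.resize(p,None,fx=s,fy=s,interpolation=cv2.INTER_CUBIC)); print(nm,n,s)
z=np.load("top0.npz");w=cloud(z["d"],cams.camera_model("top"))
np.set_printoptions(precision=3,suppress=True,linewidth=200)
print(w[282,340:440:4]); print(w[258,186:262:3])
E
```

```text
rack top 6
clamp top 6
rack scene 5
clamp scene 4
[[ 0.464  0.052  0.08 ]
 [ 0.464  0.043  0.079]
 [ 0.466  0.029  0.012]
 [ 0.466  0.02   0.014]
 [ 0.466  0.01   0.012]
 [ 0.466  0.001  0.015]
 [ 0.466 -0.01   0.011]
 [ 0.464 -0.013  0.069]
 [ 0.466 -0.029  0.011]
 [ 0.464 -0.031  0.068]
 [ 0.464 -0.041  0.068]
 [ 0.466 -0.058  0.014]
 [ 0.465 -0.061  0.055]
 [ 0.464 -0.063  0.101]
 [ 0.464 -0.072  0.1  ]
 [ 0.462 -0.07   0.159]
 [ 0.464 -0.09   0.096]
 [ 0.466 -0.116  0.016]
 [ 0.467 -0.126  0.015]
 [ 0.467 -0.136  0.011]
 [ 0.467 -0.145  0.016]
 [ 0.467 -0.156  0.01 ]
 [ 0.467 -0.165  0.011]
 [ 0.467 -0.174  0.016]
 [ 0.467 -0.184  0.014]]
[[ 0.522  0.426  0.   ]
 [ 0.522  0.419  0.002]
 [ 0.512  0.374  0.129]
 [ 0.513  0.37   0.121]
 [ 0.515  0.37   0.096]
 [ 0.517  0.37   0.074]
 [ 0.519  0.371  0.045]
 [ 0.521  0.371  0.017]
 [ 0.522  0.365  0.01 ]
 [ 0.522  0.359  0.008]
 [ 0.516  0.332  0.087]
 [ 0.516  0.325  0.09 ]
 [ 0.518  0.325  0.06 ]
 [ 0.521  0.325  0.028]
 [ 0.522  0.322  0.01 ]
 [ 0.522  0.314  0.013]
 [ 0.522  0.307  0.012]
 [ 0.516  0.285  0.088]
 [ 0.516  0.279  0.087]
 [ 0.52   0.28   0.042]
 [ 0.522  0.277  0.012]
 [ 0.523  0.271  0.009]
 [ 0.523  0.264  0.005]
 [ 0.523  0.256  0.007]
 [ 0.524  0.251 -0.003]
 [ 0.523  0.242  0.002]]
```

View pics/rack_top.png

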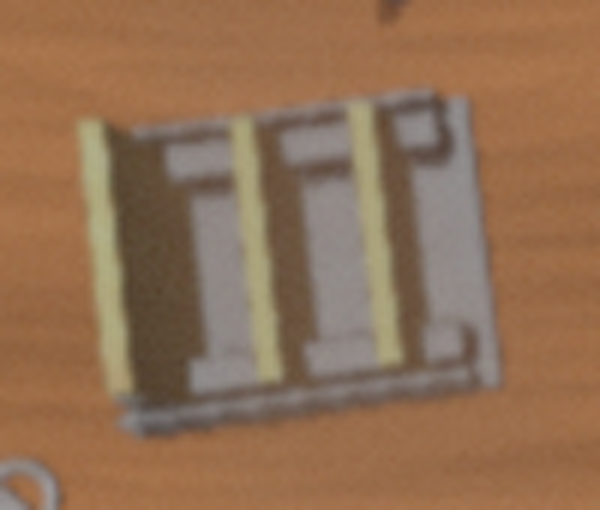

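View pics/clamp_top.png

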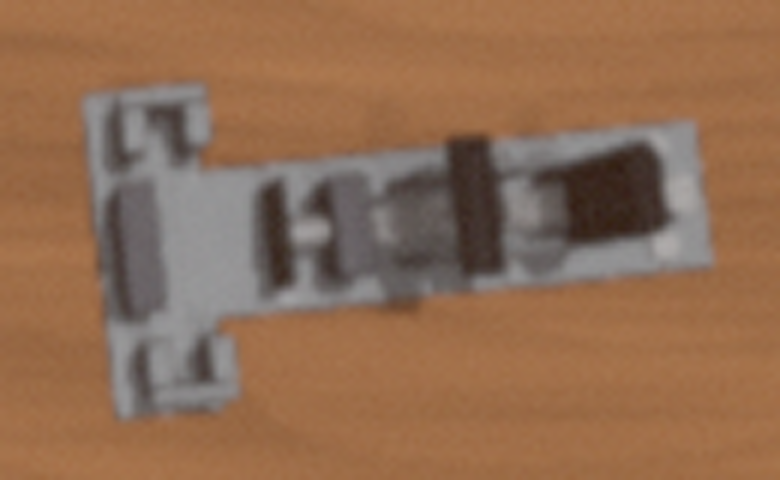

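View pics/clamp_scene.png

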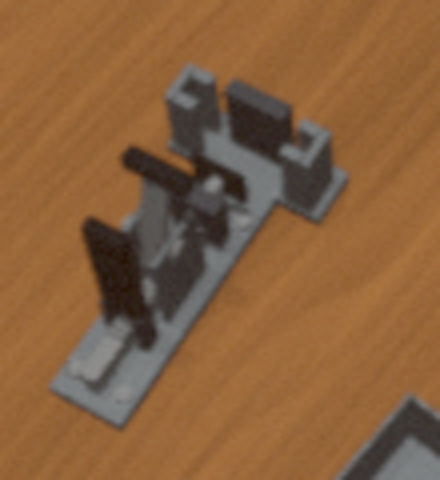

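View pics/rack_scene.png

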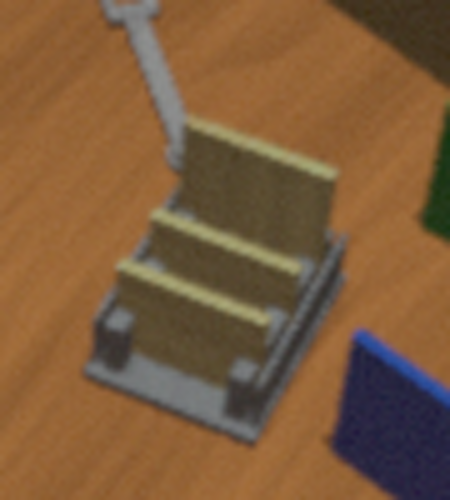

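Run:
```python
from h import *
np.set_printoptions(precision=4,suppress=True,linewidth=200)
z=np.load("top0.npz");m=cams.camera_model("top");w=cloud(z["d"],m);p=z["p"].astype(int)
R,G,B=p[...,0],p[...,1],p[...,2]
K=m["intrinsics"];V=m["view"]
def onplane(uv,h):
    uv=np.asarray(uv,float);r=np.c_[(uv[:,0]-K[0,2])/K[0,0],(uv[:,1]-K[1,2])/K[1,1],np.ones(len(uv))]
    d=r@V[:3,:3];c=-V[:3,:3].T@V[:3,3]
    return c+d*((h-c[2])/d[:,2])[:,None]
sub=(slice(215,300),slice(175,275))
hsv=cv2.cvtColor(z["p"],cv2.COLOR_RGB2HSV)
print(hsv[258,192],hsv[258,218],hsv[258,198],hsv[230,180])
mask=np.zeros((480,640),np.uint8)
hs=hsv[sub];mk=((hs[...,0]>20)&(hs[...,0]<36)&(hs[...,1]>60)&(hs[...,2]>145)).astype(np.uint8);mask[sub]=mk
n,l,st,ce=cv2.connectedComponentsWithStats(mask)
for i in range(1,n):
    if st[i,4]<60: continue
    v,u=np.where(l==i); rect=cv2.minAreaRect(np.c_[u,v].astype(np.float32))
    h=0.13 if ce[i][0]<200 else 0.09
    q=onplane(cv2.boxPoints(rect),h)
    print(st[i],ce[i],rect,onplane([ce[i]],h),np.linalg.norm(q-np.roll(q,1,0),axis=1))
    pts=onplane(np.c_[u,v],h)[:,:2];c=pts.mean(0);U,S,Vt=np.linalg.svd(pts-c);print("dir",Vt[0],np.degrees(np.arctan2(Vt[0][1],Vt[0][0])))
# clamp base outline (non-orange)
for lo,hi,nm in [(0.150,0.175,"high"),(0.076,0.09,"top82")]:
    s=(w[...,2]>lo)&(w[...,2]<hi)
    s[:235]=0;s[325:]=0;s[:,:325]=0;s[:,450:]=0
    n,l,st,ce=cv2.connectedComponentsWithStats(s.astype(np.uint8))
    for i in range(1,n):
        if st[i,4]<8: continue
        pts=w[l==i];print(nm,st[i],pts.mean(0),np.ptp(pts,axis=0))
s=(hsv[...,1]<70).astype(np.uint8);s[:235]=0;s[325:]=0;s[:,:325]=0;s[:,450:]=0
c=max(cv2.findContours(s,0,2)[0],key=cv2.contourArea);c=cv2.approxPolyDP(c,3,True)[:,0];print(np.c_[c,onplane(c,0.012)])
```

```text
[ 26  68 176] [ 25  68 168] [ 15 115  91] [ 12 136 159]
[233 232   9  44 146] [237.0342 253.1027] ((236.9923095703125, 253.43849182128906), (43.288124084472656, 3.5970075130462646), 82.87498474121094) [[0.5268 0.2849 0.09  ]] [0.0983 0.0081 0.0984 0.008 ]
dir [-0.9882 -0.1533] -171.17908234645444
[188 235   9  45 146] [192.1301 258.411 ] ((192.01220703125, 257.1097412109375), (44.39348220825195, 3.754672050476074), 83.6598129272461) [[0.5109 0.3737 0.13  ]] [0.0966 0.0081 0.0966 0.008 ]
dir [-0.9871 -0.1601] -170.78645323763575
[214 235   8  43 142] [217.1549 255.6268] ((217.14505004882812, 255.98294067382812), (42.413368225097656, 3.446816921234131), 83.2901611328125) [[0.5208 0.3294 0.09  ]] [0.0962 0.0078 0.0962 0.0077]
dir [-0.9884 -0.152 ] -171.25725460247082
high [394 262  11  24 178] [ 0.4796 -0.0686  0.1565] [0.0486 0.0197 0.0108]
high [423 263   9  16 113] [ 0.486  -0.1257  0.1623] [0.0315 0.0162 0.0181]
top82 [340 253  15  12 109] [0.5178 0.0362 0.0816] [0.0258 0.0322 0.0091]
top82 [415 266   5  15  20] [ 0.4852 -0.1211  0.0843] [0.0314 0.0091 0.0119]
top82 [339 270   9  22 149] [0.4668 0.0451 0.0818] [0.0476 0.0183 0.0097]
top82 [344 296  16  12 111] [0.4195 0.0251 0.0814] [0.0247 0.0341 0.0088]
[[334.     256.       0.5287   0.0635   0.012 ]
 [340.     309.       0.401    0.0487   0.012 ]
 [358.     306.       0.4083   0.0053   0.012 ]
 [357.     292.       0.4418   0.0076   0.012 ]
 [438.     283.       0.4645  -0.1894   0.012 ]
 [435.     260.       0.5205  -0.1836   0.012 ]
 [401.     264.       0.5102  -0.1001   0.012 ]
 [403.     283.       0.4641  -0.1042   0.012 ]
 [397.     285.       0.4591  -0.0895   0.012 ]
 [394.     264.       0.5101  -0.083    0.012 ]
 [354.     268.       0.4997   0.0147   0.012 ]
 [353.     254.       0.5339   0.0171   0.012 ]]
```

```bash
python3 -m jog '[[[0.048,-0.035,0.0],[0,0,0.1],45],[[0.048,-0.035,0.0],[0,0,0.1],45],[[0.048,-0.035,0.0],[0,0,0.1],45],[[0.048,-0.035,0.0],[0,0,0.1],45],[[0.048,-0.035,0.0],[0,0,0.1],45]]' 40
```

```text
clock: 0.72
position: [0.4568, 0.4079, 0.2472]
ee_rot: [-0.086, 0.996, -0.002, -0.002]
ft_force: [0.3, 1.9, -0.3]
grip_width: 0.453
```

```bash
python3 -m jog '[[[0.03,-0.017,0.0],[0,0,-0.015],45],[[0.024,-0.017,0.003],[0,0,0],45],[[0,0,0],[0,0,0],45]]'
cat >> h.py <<'E'
def shot(name,fn):
    m=cams.camera_model(name);o=sensors.get_obs();p,d=cams.camera(name)
    cv2.imwrite(f"pics/{fn}.png",p[:,:,::-1]);np.savez(fn+".npz",p=p,d=d,K=m["intrinsics"],V=m["view"])
    return p,d,m,cloud(d,m)
def onplane(uv,h,m):
    K=m["intrinsics"];V=m["view"]
    uv=np.asarray(uv,float).reshape(-1,2);r=np.c_[(uv[:,0]-K[0,2])/K[0,0],(uv[:,1]-K[1,2])/K[1,1],np.ones(len(uv))]
    d=r@V[:3,:3];c=-V[:3,:3].T@V[:3,3]
    return c+d*((h-c[2])/d[:,2])[:,None]
E
python3 - <<'E'
from h import *
p,d,m,w=shot("wrist","w1"); print(m["intrinsics"],m["view"],sensors.get_obs()["position"],sensors.get_obs()["ee_rot"])
E
```

```text
clock: 1.1
position: [0.5168, 0.3665, 0.2488]
ee_rot: [-0.074, 0.997, -0.004, -0.002]
ft_force: [-0.3, 0.7, -0.0]
grip_width: 0.448
[[335.62524138   0.         323.18142216]
 [  0.         335.62524138 238.02274267]
 [  0.           0.           1.        ]] [[-0.14817851  0.98893973 -0.00642912 -0.28549118]
 [ 0.94916014  0.14403779  0.27990738 -0.57915007]
 [ 0.27773757  0.035374   -0.96000548  0.22027421]
 [ 0.          0.          0.          1.        ]] [0.51532898 0.36805248 0.24860747] [-0.07533379  0.99714948 -0.00340698 -0.00247419]
```

View pics/w1.png

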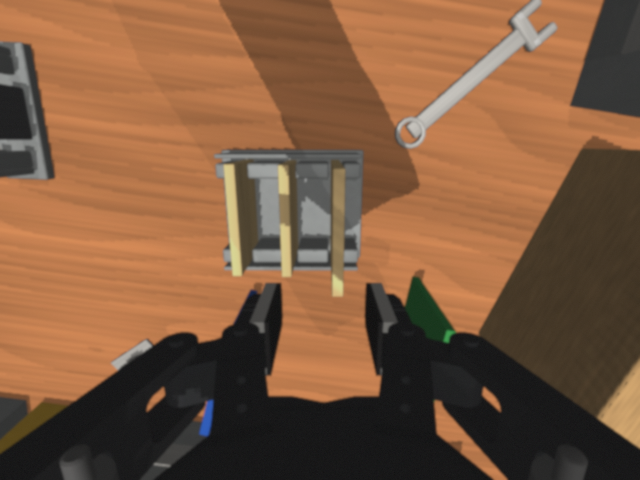

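The wrist view shows the tall divider's top edge running from (338,163) to (338,296), between the fingers. I'll measure it.

Run:
```python
from h import *
np.set_printoptions(precision=4,suppress=True,linewidth=200)
z=np.load("w1.npz");m=dict(intrinsics=z["K"],view=z["V"]);p=z["p"]
w=cloud(z["d"],m)
s=((w[...,2]>0.124)&(w[...,2]<0.14)).astype(np.uint8);s[:,:315]=0;s[:,360:]=0;s[300:]=0;s[:150]=0
v,u=np.where(s>0);pts=w[s>0];print(len(u),u.min(),u.max(),v.min(),v.max())
print(pts.mean(0),np.median(pts[:,2]))
q=onplane(np.c_[u,v],0.13,m)[:,:2].astype(np.float32);r=cv2.minAreaRect(q);print(r,q.mean(0),cv2.boxPoints(r))
_,_,Vt=np.linalg.svd(q-q.mean(0));print(np.degrees(np.arctan2(Vt[0][1],Vt[0][0])))
# full plane of panel: any points of panel side at z 0.07
```

```text
1536 332 344 169 296
[0.5107 0.3771 0.129 ] 0.12906023664274824
((0.5129270553588867, 0.3775519132614136), (0.09861541539430618, 0.00888208206743002), 8.942879676818848) [0.5105 0.377 ] [[0.4635 0.3743]
 [0.4649 0.3655]
 [0.5623 0.3808]
 [0.5609 0.3896]]
8.51248
```

```bash
python3 -m jog '[[[-0.003,0.009,-0.02],[0,0,0],45],[[0,0,-0.04],[0,0,0],45],[[0,0,-0.04],[0,0,0],45],[[0,0,-0.035],[0,0,0],45],[[0,0,0],[0,0,0],45]]'
```

```text
clock: 1.78
position: [0.5027, 0.3844, 0.1036]
ee_rot: [-0.081, 0.997, -0.003, -0.006]
ft_force: [0.2, -0.5, 0.0]
grip_width: 0.452
```

```bash
cat >> h.py <<'E'
from scipy.spatial.transform import Rotation as Ro
def st(yaw=None,pos=None):
    o=sensors.get_obs();R=Ro.from_quat(o["ee_rot"]).as_matrix()
    y=np.degrees(np.arctan2(R[1,1],R[0,1]))
    t=np.cross(R[:,2],[0,0,-1])
    print("t",round(o["clock"],2),"pos",o["position"].round(4),"yaw",round(y,2),"tiltfix",t.round(4),"F",o["ft_force"].round(2),"T",o["torque"].round(2),"g",round(o["grip_width"],4))
    if yaw is not None: print("wz",round(np.radians(yaw-y),4))
    if pos is not None: print("d",np.round(np.array(pos)-o["position"],4))
E
python3 -m jog '[[[0.009,-0.006,0.004],[0,0,0],45],[[0,0,0],[0,0,0],45]]'; python3 -c "
from h import *
st(98.8,[.5125,.377,.108])"
```

```text
clock: 2.02
position: [0.5122, 0.3798, 0.1099]
ee_rot: [-0.082, 0.997, -0.002, -0.005]
ft_force: [-0.3, 0.7, -0.6]
grip_width: 0.449
t 2.02 pos [0.5122 0.3798 0.1099] yaw 99.41 tiltfix [ 0.005  -0.0091  0.    ] F [-0.28  0.7  -0.56] T [ 0.   -0.    0.02] g 0.4493
wz -0.0106
d [ 0.0003 -0.0028 -0.0019]
```

Correct the tilt, then close.

```bash
python3 -m jog '[[[0,-0.002,-0.001],[0.005,-0.009,-0.011],45],[[0,0,0],[0,0,0],45],[[0,0,0],[0,0,0],15]]'; python3 -c "
from h import *
st(98.8,[.5125,.377,.108]);shot('wrist','w2')"
```

```text
clock: 2.4
position: [0.5131, 0.3785, 0.1114]
ee_rot: [-0.076, 0.997, 0.001, 0.002]
ft_force: [-0.0, 1.0, 0.2]
grip_width: 0.248
t 2.4 pos [0.5131 0.3785 0.1114] yaw 98.71 tiltfix [-0.0033  0.0034  0.    ] F [-0.01  0.98  0.19] T [-0.03  0.02 -0.01] g 0.2478
wz 0.0016
d [-0.0006 -0.0015 -0.0034]
```

View pics/w2.png

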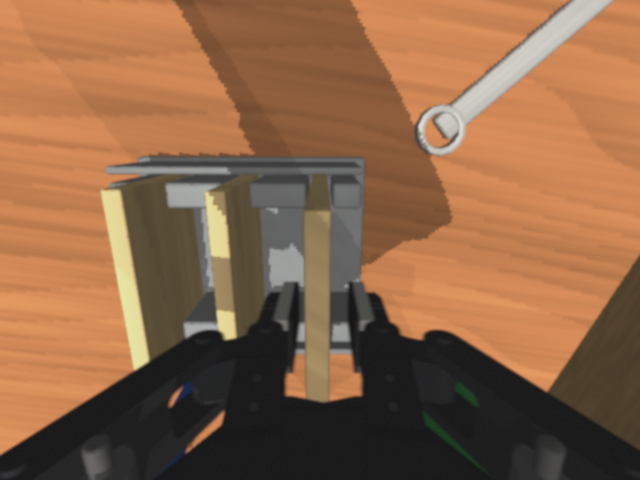

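The panel at (318,290) is centred between the fingers. Closing.

```bash
python3 -m jog '[[[0,0,0],[0,0,0],0],[[0,0,0],[0,0,0],0],[[0,0,0],[0,0,0],0],[[0,0,0],[0,0,0],0]]' 40; python3 -c "
from h import *
st(98.8,[.5125,.377,.108])"
```

```text
clock: 2.95
position: [0.5131, 0.3784, 0.1114]
ee_rot: [-0.076, 0.997, 0.001, 0.002]
ft_force: [-0.4, -0.1, -0.2]
grip_width: 0.103
t 2.95 pos [0.5131 0.3784 0.1114] yaw 98.71 tiltfix [-0.003   0.0032  0.    ] F [-0.42 -0.15 -0.17] T [-0.01 -0.03 -0.01] g 0.1034
wz 0.0016
d [-0.0006 -0.0014 -0.0034]
```

```bash
python3 -m jog '[[[0,0,0.02],[0,0,0],0],[[0,0,0.04],[0,0,0],0],[[0,0,0.04],[0,0,0],0],[[0,0,0.04],[0,0,0],0],[[0,0,0],[0,0,0],0]]'; python3 -c "
from h import *
st(96.4)
p,d,m,w=shot('wrist','w3');shot('top','t3')"
```

```text
clock: 3.58
position: [0.5125, 0.378, 0.2611]
ee_rot: [-0.076, 0.997, 0.002, 0.003]
ft_force: [0.1, 0.2, -1.2]
grip_width: 0.101
t 3.58 pos [0.5125 0.378  0.2611] yaw 98.71 tiltfix [-0.0046  0.0049  0.    ] F [ 0.1   0.15 -1.2 ] T [0.01 0.01 0.  ] g 0.1008
wz -0.0403
```

View pics/w3.png

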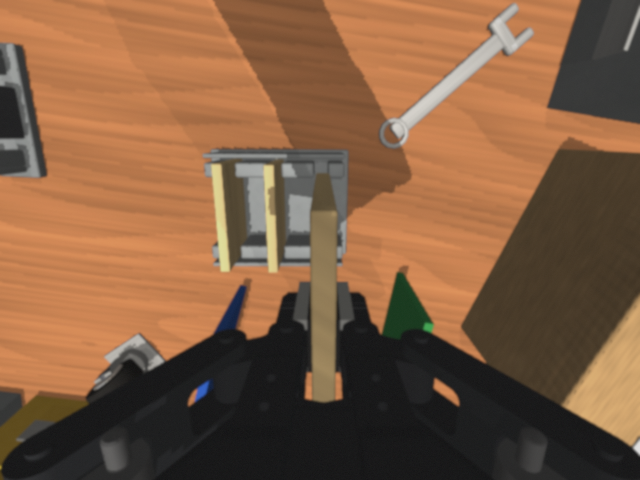

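```bash
python3 -m jog '[[[0.008,-0.058,0.006],[0,0,-0.02],0],[[0.008,-0.058,0.006],[0,0,-0.02],0],[[0.008,-0.058,0.006],[0,0,0],0],[[0.008,-0.058,0],[0,0,0],0],[[0.008,-0.058,0],[0,0,0],0]]'; python3 -c "
from h import *
st(96.4,[.56,.035,.28])"
```

```text
clock: 4.3
position: [0.5464, 0.0831, 0.2687]
ee_rot: [-0.06, 0.998, -0.001, -0.005]
ft_force: [2.1, -0.2, -1.8]
grip_width: 0.103
t 4.3 pos [0.5464 0.0831 0.2687] yaw 96.92 tiltfix [ 0.0024 -0.0102  0.    ] F [ 2.06 -0.19 -1.8 ] T [ 0.06 -0.08 -0.  ] g 0.1028
wz -0.0091
d [ 0.0136 -0.0481  0.0113]
```

```bash
python3 -m jog '[[[0.012,-0.025,0.01],[0.002,-0.01,-0.009],0],[[0,0,0],[0,0,0],0]]'; python3 -c "
from h import *
st(96.4,[.56,.035,.28])
shot('wrist','w4')
st()"
```

```text
clock: 4.55
position: [0.5577, 0.051, 0.2769]
ee_rot: [-0.051, 0.999, -0.001, -0.002]
ft_force: [0.4, 0.8, -1.4]
grip_width: 0.095
t 4.55 pos [0.5577 0.051  0.2769] yaw 95.88 tiltfix [ 0.0027 -0.0036  0.    ] F [ 0.44  0.79 -1.38] T [ 0.06 -0.01  0.  ] g 0.0946
wz 0.009
d [ 0.0023 -0.016   0.0031]
t 4.6 pos [0.5572 0.0523 0.2763] yaw 95.99 tiltfix [ 0.0025 -0.005   0.    ] F [-0.32 -0.33 -0.62] T [-0.02  0.04  0.01] g 0.1011
```

View pics/w4.png

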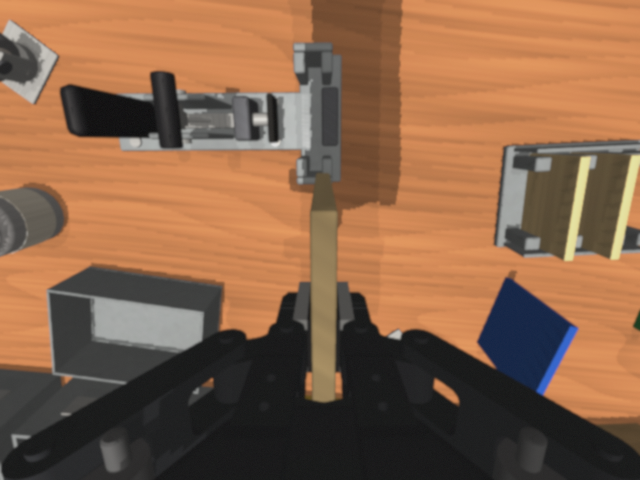

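Run:
```python
from h import *
np.set_printoptions(precision=4,suppress=True,linewidth=200)
z=np.load("w4.npz");m=dict(intrinsics=z["K"],view=z["V"]);p=z["p"];w=cloud(z["d"],m)
cv2.imwrite("pics/w4c.png",cv2.resize(p[35:200,270:360,::-1],None,fx=3.6,fy=3.6,interpolation=cv2.INTER_CUBIC))
zz=w[...,2]
s=((zz>0.074)&(zz<0.09)).astype(np.uint8);s[:, :285]=0;s[:,345:]=0;s[:38]=0;s[190:]=0
n,l,stt,ce=cv2.connectedComponentsWithStats(s)
for i in range(1,n):
    if stt[i,4]<20: continue
    v,u=np.where(l==i);q=onplane(np.c_[u,v],0.082,m)[:,:2].astype(np.float32)
    r=cv2.minAreaRect(q);print("82",stt[i],np.median(zz[l==i]),r);print(cv2.boxPoints(r))
s=((zz>0.148)&(zz<0.17)).astype(np.uint8);s[:,:150]=0;s[:,190:]=0;s[200:]=0
pts=w[s>0];print("roll",pts.mean(0),np.median(pts[:,2]),pts.max(0),pts.min(0)); r=cv2.minAreaRect(pts[:,:2].astype(np.float32));print(r,cv2.boxPoints(r))
for v in (60,120,165): print(v,w[v,290:345:2].tolist() and np.c_[np.arange(290,345,2),w[v,290:345:2]])
```

```text
82 [293  43  40  33 918] 0.08060981037554385 ((0.42185792326927185, 0.02866954728960991), (0.024661783128976822, 0.033285174518823624), 6.317370891571045)
[[0.4078 0.0439]
 [0.4114 0.0108]
 [0.4359 0.0135]
 [0.4323 0.0466]]
82 [322  88  17  59 957] 0.08103379935263674 ((0.4672110676765442, 0.04857254400849342), (0.04881890490651131, 0.014155096374452114), 5.838436603546143)
[[0.4422 0.0531]
 [0.4436 0.039 ]
 [0.4922 0.044 ]
 [0.4908 0.0581]]
82 [296 159  20  26 336] 0.08083885814345312 ((0.5167343020439148, 0.0311473049223423), (0.023400815203785896, 0.017150817438960075), 7.673857688903809)
[[0.504  0.0381]
 [0.5063 0.0211]
 [0.5295 0.0242]
 [0.5272 0.0412]]
82 [322 159  11  25 181] 0.0808510408301782 ((0.5142068266868591, 0.050941310822963715), (0.02208271436393261, 0.009335489943623543), 6.317371845245361)
[[0.5027 0.0544]
 [0.5037 0.0451]
 [0.5257 0.0475]
 [0.5247 0.0568]]
roll [ 0.4786 -0.064   0.1553] 0.15602398522184446 [ 0.5046 -0.0558  0.1593] [ 0.4543 -0.0757  0.148 ]
((0.4795127213001251, -0.06619349122047424), (0.04962209239602089, 0.016687164083123207), 5.51677942276001)
[... 2667 characters left out ...]
310.       0.5155   0.0324   0.0118]
 [312.       0.5153   0.0346   0.0111]
 [314.       0.515    0.0369   0.0112]
 [316.       0.5148   0.0391   0.0108]
 [318.       0.5145   0.0414   0.0123]
 [320.       0.5143   0.0437   0.0122]
 [322.       0.5092   0.0457   0.0808]
 [324.       0.5089   0.0476   0.082 ]
 [326.       0.5088   0.0494   0.0814]
 [328.       0.5087   0.0513   0.0804]
 [330.       0.5085   0.0532   0.0801]
 [332.       0.5083   0.055    0.08  ]
 [334.       0.5128   0.0595   0.01  ]
 [336.       0.5125   0.0617   0.0105]
 [338.       0.5122   0.0639   0.0116]
 [340.       0.5121   0.0663   0.0097]
 [342.       0.5125   0.0692  -0.0006]
 [344.       0.5123   0.0715  -0.0008]]
```

View pics/w4c.png

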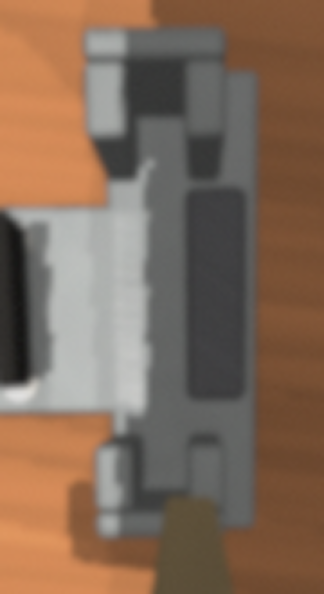

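```bash
python3 -m jog '[[[0,0,0.01],[0.002,-0.005,0.004],0],[[0,0,0],[0,0,0],0],[[0,0,0],[0,0,0],0]]'
python3 - <<'E'
from h import *
np.set_printoptions(precision=4,suppress=True,linewidth=200)
st(96.0); o=sensors.get_obs()
p,d,m,w=shot('wrist','w5');st();zz=w[...,2]
pt,dt,mt,wt=shot('top','t5')
R=Ro.from_quat(o["ee_rot"]).as_matrix()
def intool(q): return (q-o["position"])@R
s=((zz>o["position"][2]+.008)&(zz<o["position"][2]+.03)).astype(np.uint8);s[:,:300]=0;s[:,350:]=0;s[405:]=0;s[:180]=0
v,u=np.where(s>0);print("panel top px",len(u),u.min(),u.max(),v.min(),v.max(),"toolframe",np.median(intool(w[s>0]),0))
q=intool(onplane(np.c_[u,v],np.median(zz[s>0]),m));print(q.mean(0),q.min(0),q.max(0))
sl=s.copy()
for vv in (230,270,310,350,390):
    uu=u[v==vv]
    if len(uu): print(vv,uu.min(),uu.max(),intool(w[vv,uu]).mean(0))
# panel front (bottom corner)
sf=((zz>.15)&(zz<o["position"][2]+.008)).astype(np.uint8);sf[:,:290]=0;sf[:,350:]=0;sf[230:]=0
v,u=np.where(sf>0)
for vv in range(v.min(),v.max(),6):
    uu=u[v==vv];print(vv,uu.min(),uu.max(),intool(np.nanmean(w[vv,uu],0)))
# slot rows
for vv in range(30,190,4):
    r=zz[vv,285:350]; k=np.where((r>.074)&(r<.092))[0]+285
    if len(k)>5:
        g=np.diff(k);j=np.argmax(g)
        if g[j]>6: print(vv,k[j],k[j+1],onplane([[k[j]+.5,vv],[k[j+1]-.5,vv]],.082,m)[:,:2].ravel())
        else: print(vv,"anvil",k[0],onplane([[k[0]-.5,vv]],.082,m)[0])
E
```

```text
clock: 4.97
position: [0.556, 0.0559, 0.2855]
ee_rot: [-0.057, 0.998, 0.0, -0.001]
ft_force: [0.7, 0.4, -1.0]
grip_width: 0.094
t 4.97 pos [0.556  0.0559 0.2855] yaw 96.54 tiltfix [ 0.     -0.0025  0.    ] F [ 0.7   0.43 -0.96] T [ 0.01 -0.03 -0.  ] g 0.0943
wz -0.0094
t 5.03 pos [0.556  0.0559 0.2855] yaw 96.54 tiltfix [ 0.     -0.0023  0.    ] F [-0.39 -0.36 -1.37] T [ 0.05 -0.05 -0.03] g 0.0978
panel top px 6561 300 349 204 401 toolframe [ 0.0106  0.0015 -0.0177]
[ 0.0134  0.0014 -0.0177] [-0.024  -0.0071 -0.0178] [ 0.0518  0.0104 -0.0176]
230 310 337 [ 0.0434  0.0013 -0.0178]
270 311 336 [ 0.0295  0.0013 -0.0178]
310 300 349 [ 0.0125  0.0017 -0.014 ]
350 304 343 [-0.0007  0.0013 -0.019 ]
390 302 345 [-0.0172  0.0016 -0.0198]
174 317 329 [0.0499 0.0012 0.095 ]
180 316 330 [0.0499 0.0009 0.0633]
186 315 331 [0.0498 0.0011 0.0393]
192 314 333 [0.0497 0.0014 0.0209]
198 313 334 [0.0497 0.0013 0.006 ]
204 312 335 [ 0.0497  0.0014 -0.0062]
50 anvil 290 [0.4141 0.0115 0.082 ]
54 anvil 290 [0.4172 0.0118 0.082 ]
58 300 317 [0.4192 0.0216 0.4176 0.0356]
62 300 317 [0.4224 0.0219 0.4208 0.
[... 217 characters left out ...]
4499 0.0391 0.082 ]
102 anvil 317 [0.4533 0.0394 0.082 ]
106 anvil 317 [0.4566 0.0398 0.082 ]
110 anvil 317 [0.46   0.0402 0.082 ]
114 anvil 317 [0.4634 0.0406 0.082 ]
118 anvil 317 [0.4669 0.0409 0.082 ]
122 anvil 317 [0.4703 0.0413 0.082 ]
126 anvil 317 [0.4738 0.0417 0.082 ]
130 anvil 317 [0.4773 0.0421 0.082 ]
134 anvil 317 [0.4808 0.0424 0.082 ]
138 anvil 317 [0.4843 0.0428 0.082 ]
142 anvil 317 [0.4879 0.0432 0.082 ]
146 anvil 317 [0.4915 0.0436 0.082 ]
162 302 317 [0.5076 0.032  0.506  0.0452]
166 302 317 [0.5113 0.0324 0.5097 0.0456]
170 302 317 [0.515  0.0327 0.5135 0.046 ]
174 anvil 292 [0.52   0.0226 0.082 ]
178 anvil 293 [0.5236 0.0239 0.082 ]
182 anvil 292 [0.5276 0.0233 0.082 ]
```

```bash
python3 -m jog '[[[-0.044,-0.012,0],[0,-0.002,-0.003],0],[[-0.04,-0.011,-0.02],[0,0,0],0],[[0,0,-0.03],[0,0,0],0],[[0,0,-0.02],[0,0,0],0],[[0,0,0],[0,0,0],0]]'; python3 -c "
from h import *
st(96.3,[.4682,.0328,.2])"
```

```text
clock: 5.7
position: [0.4693, 0.033, 0.2133]
ee_rot: [-0.056, 0.998, -0.0, 0.0]
ft_force: [-0.1, -1.3, -0.8]
grip_width: 0.102
t 5.7 pos [0.4693 0.033  0.2133] yaw 96.44 tiltfix [0.0001 0.     0.    ] F [-0.09 -1.31 -0.76] T [0.02 0.01 0.07] g 0.1023
wz -0.0024
d [-0.0011 -0.0002 -0.0133]
```

```bash
python3 -m jog '[[[-0.001,0,-0.012],[0,0,-0.002],0],[[0,0,-0.01],[0,0,0],0],[[0,0,0],[0,0,0],0],[[0,0,0],[0,0,0],0]]'; python3 -c "
from h import *
st(96.3,[.4682,.0328,.2]);p,d,m,w=shot('wrist','w6')
cv2.imwrite('pics/w6c.png',cv2.resize(p[100:330,220:420,::-1],None,fx=2.5,fy=2.5))
p,d,m,w=shot('top','t6');cv2.imwrite('pics/t6c.png',cv2.resize(p[230:330,310:450,::-1],None,fx=5,fy=5))
p,d,m,w=shot('scene','s6');cv2.imwrite('pics/s6c.png',cv2.resize(p[200:340,210:350,::-1],None,fx=4,fy=4))"
```

```text
clock: 6.2
position: [0.4694, 0.0333, 0.1916]
ee_rot: [-0.055, 0.998, 0.0, 0.001]
ft_force: [0.6, 0.4, -2.0]
grip_width: 0.099
t 6.2 pos [0.4694 0.0333 0.1916] yaw 96.33 tiltfix [-0.0002  0.0023  0.    ] F [ 0.64  0.37 -1.98] T [-0.02  0.04 -0.02] g 0.0994
wz -0.0006
d [-0.0012 -0.0005  0.0084]
```

View pics/w6c.png

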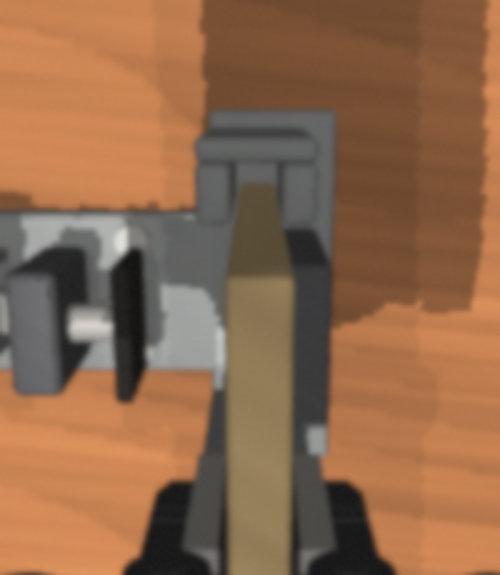

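View pics/s6c.png

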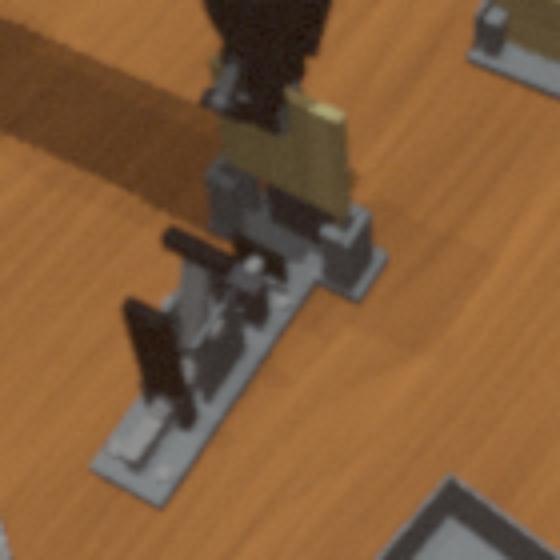

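Run:
```python
from h import *
np.set_printoptions(precision=4,suppress=True,linewidth=200)
z=np.load("w6.npz");m=dict(intrinsics=z["K"],view=z["V"]);w=cloud(z["d"],m)
u=322
for v in range(140,200,3): print(v,w[v,u], w[v,u]@np.array([.994,.1097,0]))
zz=w[...,2]
for v in (180,184,188):
    r=zz[v,290:350];print(v,np.c_[np.arange(290,350,1),w[v,290:350]][((r>.07)&(r<.2))][::2])
```

```text
140 [ 0.3998  0.0259 -0.0005] 0.40023444502533023
143 [0.4024 0.0262 0.0005] 0.40281735045063594
146 [0.4047 0.0264 0.0115] 0.4051673263750364
149 [0.4072 0.0267 0.0124] 0.40766173890830565
152 [0.4089 0.027  0.0322] 0.409403957198962
155 [0.409  0.0271 0.0795] 0.4095077445871855
158 [0.4109 0.0273 0.0802] 0.41145431501797036
161 [0.4128 0.0275 0.0812] 0.41337989586400087
164 [0.4149 0.0277 0.0805] 0.41541756020805826
167 [0.4225 0.0284 0.0111] 0.42311850340910684
170 [0.4252 0.0287 0.0103] 0.42581311784017933
173 [0.4278 0.029  0.0104] 0.42843135169970675
176 [0.4198 0.0284 0.1091] 0.4204074936348227
179 [0.4199 0.0284 0.1237] 0.42050074927666575
182 [0.4198 0.0284 0.1377] 0.4204169999582128
185 [0.42   0.0285 0.1481] 0.42058655952128166
188 [0.4199 0.0285 0.1586] 0.42055044483872256
191 [0.4198 0.0285 0.1686] 0.42041655741001355
194 [0.4199 0.0286 0.1761] 0.42050713328928774
197 [0.4201 0.0286 0.1822] 0.42072899772697203
180 [[298.       0.4276   0.0124   0.0793]
 [300.       0.4272   0.0139   0.0811]
 [302.       0.427    0.0153   0.0815]
 [304.       0.4269   0.0166   0.0809]
 [3
[... 1842 characters left out ...]
309.       0.432    0.0206   0.0812]
 [311.       0.4319   0.0219   0.0808]
 [315.       0.4202   0.0253   0.1592]
 [317.       0.42     0.0262   0.1602]
 [319.       0.4201   0.0271   0.1587]
 [321.       0.4199   0.028    0.1591]
 [323.       0.4199   0.029    0.1588]
 [325.       0.4196   0.0299   0.1598]
 [327.       0.4196   0.0308   0.1594]
 [329.       0.4195   0.0317   0.1593]
 [331.       0.4195   0.0326   0.1587]
 [333.       0.4304   0.0372   0.0797]
 [335.       0.4301   0.0385   0.0808]
 [337.       0.4299   0.0399   0.0808]
 [339.       0.43     0.0414   0.0792]
 [341.       0.4295   0.0426   0.0815]
 [343.       0.4293   0.044    0.0817]
 [345.       0.4295   0.0455   0.079 ]]
```

```bash
python3 -m jog '[[[-0.001,-0.0005,0],[0,0.001,0],0],[[0,0,-0.012],[0,0,0],0],[[0,0,0],[0,0,0],0]]'; python3 -c "
from h import *
st(96.3,[.4684,.0328,.1134])"
```

```text
clock: 6.72
position: [0.4683, 0.0328, 0.1789]
ee_rot: [-0.055, 0.998, 0.0, 0.001]
ft_force: [0.2, 0.4, -1.1]
grip_width: 0.102
t 6.72 pos [0.4683 0.0328 0.1789] yaw 96.33 tiltfix [-0.0005  0.0017  0.    ] F [ 0.15  0.39 -1.08] T [ 0.02 -0.01  0.06] g 0.1018
wz -0.0005
d [ 0.0001  0.     -0.0655]
```

```bash
python3 -m jog '[[[0,0,-0.015],[0,0,0],0],[[0,0,-0.015],[0,0,0],0],[[0,0,0],[0,0,0],0]]'; python3 -c "
from h import *
st(96.3,[.4684,.0328,.1134])"
```

```text
clock: 7.1
position: [0.4678, 0.0327, 0.1461]
ee_rot: [-0.055, 0.998, 0.0, 0.0]
ft_force: [0.1, -0.1, -0.7]
grip_width: 0.1
t 7.1 pos [0.4678 0.0327 0.1461] yaw 96.33 tiltfix [-0.0001  0.0004  0.    ] F [ 0.13 -0.15 -0.68] T [-0.01  0.06  0.02] g 0.0999
wz -0.0005
d [ 0.0006  0.0001 -0.0327]
```

```bash
python3 -m jog '[[[0,0,-0.015],[0,0,0],0],[[0,0,-0.012],[0,0,0],0],[[0,0,0],[0,0,0],0]]'; python3 -c "
from h import *
st(96.3,[.4684,.0328,.1134])"
```

```text
clock: 7.48
position: [0.4677, 0.0327, 0.117]
ee_rot: [-0.055, 0.998, -0.0, 0.0]
ft_force: [-0.3, -0.7, -1.3]
grip_width: 0.1
t 7.47 pos [0.4677 0.0327 0.117 ] yaw 96.34 tiltfix [0.0001 0.0001 0.    ] F [-0.26 -0.66 -1.32] T [ 0.02  0.03 -0.03] g 0.1002
wz -0.0006
d [ 0.0007  0.0001 -0.0036]
```

```bash
python3 -m jog '[[[0.0005,0,-0.004],[0,0,0],0],[[0,0,0],[0,0,0],0]]'; python3 -c "
from h import *
st(96.3,[.4684,.0328,.1134])"
```

```text
clock: 7.72
position: [0.4689, 0.0327, 0.1135]
ee_rot: [-0.055, 0.998, 0.0, 0.001]
ft_force: [0.1, -0.5, -0.9]
grip_width: 0.098
t 7.72 pos [0.4689 0.0327 0.1135] yaw 96.33 tiltfix [-0.0002  0.0014  0.    ] F [ 0.05 -0.47 -0.95] T [-0.04 -0.01 -0.  ] g 0.0977
wz -0.0005
d [-0.0005  0.0001 -0.0001]
```

Not quite at the floor yet, so I'll nudge down until it touches.

```bash
python3 -m jog '[[[-0.0003,0,-0.0015],[0,0,0],0],[[0,0,0],[0,0,0],0]]'; python3 -c "
from h import *
st(96.3,[.4684,.0328,.1134])"
```

```text
clock: 7.98
position: [0.4694, 0.0328, 0.1136]
ee_rot: [-0.055, 0.998, 0.0, 0.002]
ft_force: [-0.1, 0.0, -0.8]
grip_width: 0.1
t 7.97 pos [0.4694 0.0328 0.1136] yaw 96.32 tiltfix [-0.001   0.0031  0.    ] F [-0.06  0.03 -0.8 ] T [ 0.02 -0.04  0.03] g 0.0997
wz -0.0003
d [-0.001  -0.     -0.0002]
```

```bash
python3 -m jog '[[[-0.0005,0,-0.003],[0.001,0.003,0],0],[[0,0,0],[0,0,0],0]]'; python3 -c "
from h import *
st(96.3,[.4684,.0328,.1134])"
```

```text
clock: 8.22
position: [0.4703, 0.0329, 0.1137]
ee_rot: [-0.055, 0.998, 0.002, 0.002]
ft_force: [-0.1, 0.5, -0.5]
grip_width: 0.099
t 8.22 pos [0.4703 0.0329 0.1137] yaw 96.3 tiltfix [-0.0032  0.0029  0.    ] F [-0.14  0.54 -0.48] T [-0.01  0.03  0.02] g 0.0993
wz -0.0001
d [-0.0019 -0.0001 -0.0003]
```

```bash
python3 -m jog '[[[0,0,0],[0,0,0],30],[[0,0,0],[0,0,0],45],[[0,0,0],[0,0,0],45]]'; python3 -c "
from h import *
st(96.3,[.4684,.0328,.1134]);shot('wrist','w7')"
```

```text
clock: 8.6
position: [0.4702, 0.033, 0.1133]
ee_rot: [-0.055, 0.998, 0.001, 0.002]
ft_force: [-0.1, -0.2, -0.6]
grip_width: 0.447
t 8.6 pos [0.4702 0.033  0.1133] yaw 96.31 tiltfix [-0.0031  0.0028  0.    ] F [-0.11 -0.16 -0.55] T [ 0.03 -0.01  0.03] g 0.4466
wz -0.0003
d [-0.0018 -0.0002  0.0001]
```

View pics/w7.png

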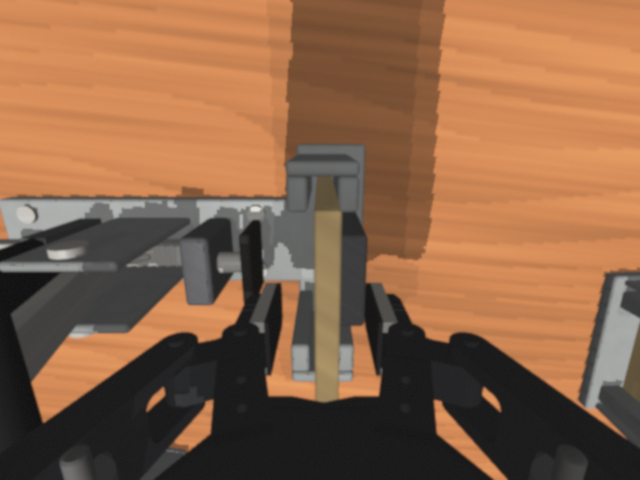

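The panel stands in the slot with both fingers clear. I'll rise and check.

```bash
python3 -m jog '[[[0,0,0.02],[0.003,-0.003,0],45],[[0,0,0.04],[0,0,0],45],[[0,0,0.04],[0,0,0],45],[[0.02,0,0.04],[0,0,0],45],[[0.03,0,0],[0,0,0],45]]'
python3 - <<'E'
from h import *
np.set_printoptions(precision=4,suppress=True,linewidth=200)
st();p,d,m,w=shot('wrist','w8');zz=w[...,2]
pt,dt,mt,wt=shot('top','t8')
for nm,ww,mm in (("w",w,m),("t",wt,mt)):
    zz=ww[...,2];s=(zz>.124)&(zz<.14)&(np.abs(ww[...,1]-.033)<.02)&(np.abs(ww[...,0]-.468)<.07)
    v,u=np.where(s);q=onplane(np.c_[u,v],.132,mm)[:,:2].astype(np.float32);print(nm,len(u),np.median(zz[s]),q.mean(0),cv2.minAreaRect(q))
E
```

```text
clock: 9.28
position: [0.519, 0.0328, 0.2573]
ee_rot: [-0.055, 0.998, 0.003, 0.002]
ft_force: [0.5, 0.7, -0.6]
grip_width: 0.453
t 9.28 pos [0.519  0.0328 0.2573] yaw 96.35 tiltfix [-0.0062  0.0041  0.    ] F [ 0.48  0.74 -0.58] T [ 0.02  0.07 -0.01] g 0.4527
w 1713 0.13104850992178668 [0.4676 0.035 ] ((0.4699676036834717, 0.03526056557893753), (0.09847861528396606, 0.009008901193737984), 6.2385029792785645)
t 0 nan [nan nan] ((0.0, 0.0), (0.0, 0.0), 0.0)
  return _methods._mean(a, axis=axis, dtype=dtype,
  ret = ret.dtype.type(ret / rcount)
<stdin>:7: RuntimeWarning: Mean of empty slice.
  ret = um.true_divide(
```

View pics/w8.png

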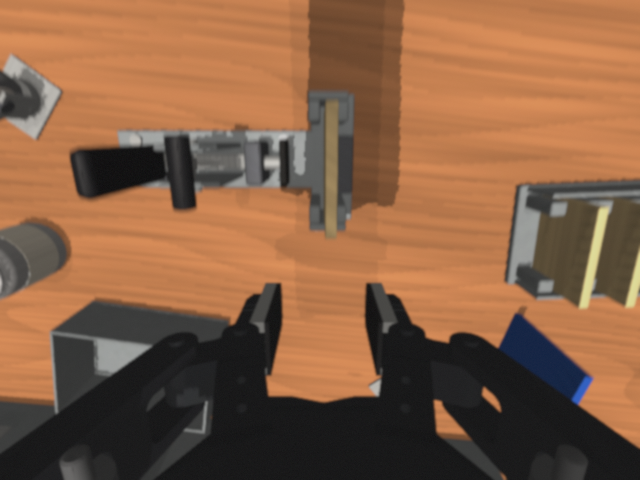

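```bash
cat >> h.py <<'E'
C0=np.array([.4685,.0342]);CX=np.array([-.110,.994]);CY=np.array([-.994,-.110])
def clampxy(w):
    q=w[...,:2]-C0; return np.stack([q@CX,q@CY,w[...,2]],-1)
def jawprof(w,ys=(-12,-6,0,6,12),zr=(.06,.105)):
    # top surfaces of jaw/pad along clamp x
    c=clampxy(w)*1000
    for y in ys:
        s=(np.abs(c[...,1]-y)<1.5)&(c[...,2]>zr[0]*1000)&(c[...,2]<zr[1]*1000)&(c[...,0]>-90)&(c[...,0]<25)
        q=c[s];q=q[np.argsort(q[:,0])]
        if len(q)==0: continue
        seg=np.split(q,np.where(np.diff(q[:,0])>2.5)[0]+1)
        print("y",y,[(round(float(a[0,0]),1),round(float(a[-1,0]),1),round(float(np.median(a[:,2])))) for a in seg if len(a)>2])
E
python3 - <<'E'
from h import *
z=np.load("w8.npz");m=dict(intrinsics=z["K"],view=z["V"]);w=cloud(z["d"],m)
jawprof(w)
c=clampxy(w)*1000;s=(c[...,2]>145)&(c[...,2]<175)&(c[...,0]<-80)&(c[...,0]>-190)&(np.abs(c[...,1])<35)
q=c[s];a=q[q[:,0]>-125];b=q[q[:,0]<-130]
for k in (a,b): print(np.percentile(k,[1,50,99],axis=0).round(1))
cv2.imwrite("pics/w8c.png",cv2.resize(z["p"][80:250,60:370,::-1],None,fx=2.5,fy=2.5))
E
```

```text
y -12 [(-75.2, -60.1, 69), (-44.2, -38.2, 69), (8.4, 21.0, 81)]
y -6 [(-76.3, -60.2, 69), (-44.1, -38.1, 68), (8.3, 21.6, 81)]
y 0 [(-75.4, -60.1, 69), (-43.7, -38.0, 69), (8.3, 21.6, 81)]
y 6 [(-75.3, -60.1, 69), (-43.6, -38.1, 68), (8.1, 21.3, 81)]
y 12 [(-75.8, -60.2, 69), (-43.3, -38.1, 69), (8.1, 21.2, 81)]
[[-107.9  -23.7  147.9]
 [ -98.2    1.8  156.1]
 [ -93.    25.   158.6]]
[[-164.3  -15.3  145.5]
 [-154.5    1.4  160.7]
 [-151.7   16.9  164.9]]
```

View pics/w8c.png

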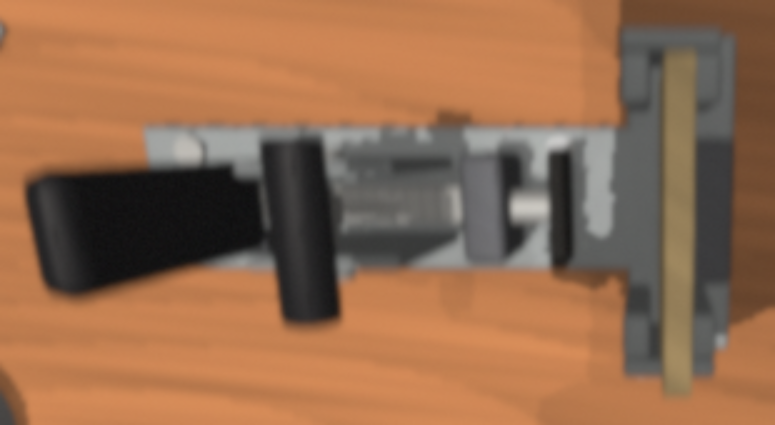

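```bash
python3 -m jog '[[[-0.017,-0.033,0],[0.006,-0.004,0],0],[[-0.017,-0.03,-0.01],[0,0,0],0],[[0,0,-0.01],[0,0,0],0],[[0,0,0],[0,0,0],0]]'; python3 -c "
from h import *
st(96.3,[.484,-.034,.155])"
```

```text
clock: 9.88
position: [0.4828, -0.031, 0.2317]
ee_rot: [-0.056, 0.998, 0.005, 0.001]
ft_force: [-0.5, -0.0, 0.5]
grip_width: -0.004
t 9.88 pos [ 0.4828 -0.031   0.2317] yaw 96.4 tiltfix [-0.0101  0.0008  0.    ] F [-0.49 -0.02  0.47] T [ 0.04 -0.03 -0.01] g -0.0041
wz -0.0018
d [ 0.0012 -0.003  -0.0767]
```

```bash
python3 -m jog '[[[0.001,-0.002,-0.02],[-0.01,0,0],0],[[0,0,-0.03],[0,0,0],0],[[0,0,-0.022],[0,0,0],0],[[0,0,0],[0,0,0],0]]'; python3 -c "
from h import *
st(96.3,[.484,-.034,.155])
p,d,m,w=shot('wrist','w9');jawprof(w)"
```

```text
clock: 10.38
position: [0.4851, -0.0291, 0.1587]
ee_rot: [-0.058, 0.998, 0.0, 0.001]
ft_force: [-0.3, 0.1, 0.3]
grip_width: 0.0
t 10.38 pos [ 0.4851 -0.0291  0.1587] yaw 96.7 tiltfix [-0.0003  0.0018  0.    ] F [-0.25  0.15  0.34] T [-0.02  0.03 -0.03] g 0.0003
wz -0.007
d [-0.0011 -0.0049 -0.0037]
y -12 [(-75.7, -60.9, 69), (-44.4, -38.6, 69), (-5.2, -4.0, 86)]
y -6 [(-76.4, -60.9, 69), (-44.4, -39.0, 69), (-5.2, -4.1, 86)]
y 0 [(-76.4, -61.0, 69), (-44.4, -38.3, 69), (-5.2, -4.0, 86)]
y 6 [(-76.3, -60.4, 69), (-44.4, -38.7, 69), (-5.1, -4.0, 86)]
y 12 [(-76.2, -60.5, 69), (-44.4, -39.0, 69), (-5.1, -4.0, 85)]
```

View pics/w9.png

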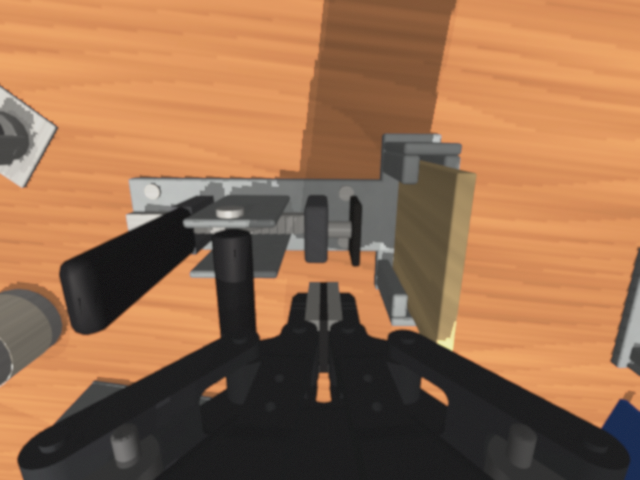

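```bash
python3 -m jog '[[[0.001,-0.010,-0.003],[0,0,-0.006],0],[[0.001,-0.008,0],[0,0,0],0],[[0,0,0],[0,0,0],0]]'; python3 -c "
from h import *
st(96.3)
p,d,m,w=shot('wrist','w10');jawprof(w,(0,8))"
```

```text
clock: 10.8
position: [0.4893, -0.0479, 0.159]
ee_rot: [-0.055, 0.998, 0.0, 0.003]
ft_force: [0.1, 0.5, -0.2]
grip_width: 0.002
t 10.8 pos [ 0.4893 -0.0479  0.159 ] yaw 96.35 tiltfix [-0.0012  0.0068  0.    ] F [ 0.12  0.48 -0.16] T [ 0.27  0.04 -0.01] g 0.0022
wz -0.0009
y 0 [(-76.1, -60.8, 69), (-44.6, -38.3, 68), (-5.1, -3.9, 86)]
y 8 [(-76.2, -61.1, 69), (-44.4, -39.0, 69), (-5.0, -3.7, 86)]
```

```bash
python3 -m jog '[[[0.0005,-0.009,-0.003],[0,0.006,0],0],[[0,-0.008,0],[0,0,0],0],[[0,0,0],[0,0,0],0]]'; python3 -c "
from h import *
st(96.3)
p,d,m,w=shot('wrist','w11');jawprof(w,(0,8))"
```

```text
clock: 11.22
position: [0.4909, -0.0643, 0.1567]
ee_rot: [-0.056, 0.998, 0.001, 0.001]
ft_force: [0.8, 3.1, 1.6]
grip_width: -0.002
t 11.22 pos [ 0.4909 -0.0643  0.1567] yaw 96.46 tiltfix [-0.003   0.0028  0.    ] F [0.82 3.15 1.56] T [ 0.56 -0.01 -0.02] g -0.0022
wz -0.0028
y 0 [(-71.1, -55.7, 69), (-39.3, -33.2, 69), (-4.4, -2.6, 86)]
y 8 [(-71.1, -55.3, 69), (-39.5, -33.7, 68), (-4.6, -2.7, 87)]
```

View pics/w11.png

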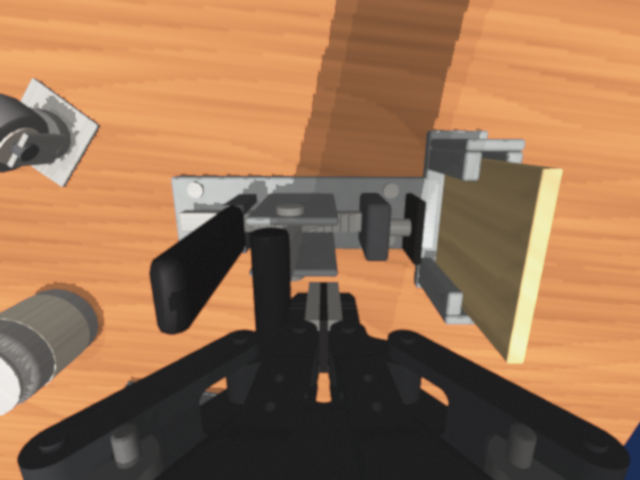

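```bash
python3 -m jog '[[[0.0005,-0.008,-0.001],[-0.003,0.003,0],0],[[0,-0.007,0],[0,0,0],0],[[0,0,0],[0,0,0],0]]'; python3 -c "
from h import *
st(96.3)
p,d,m,w=shot('wrist','w12');jawprof(w,(0,8))"
```

```text
clock: 11.65
position: [0.4914, -0.0788, 0.1555]
ee_rot: [-0.057, 0.998, 0.0, -0.0]
ft_force: [0.7, 3.4, 2.1]
grip_width: -0.003
t 11.65 pos [ 0.4914 -0.0788  0.1555] yaw 96.54 tiltfix [-0.0006 -0.0005 -0.    ] F [0.68 3.42 2.12] T [ 0.65 -0.15  0.02] g -0.0027
wz -0.0042
y 0 [(-65.9, -49.8, 69), (-34.1, -28.1, 68), (-4.4, -2.5, 86)]
y 8 [(-66.1, -50.2, 69), (-34.2, -28.2, 68), (-4.4, -2.4, 86)]
```

```bash
python3 -m jog '[[[0,0.016,0],[0,0,-0.004],0],[[0,0.018,0],[0,0,0],0],[[0,0,0],[0,0,0],0],[[0,-0.012,0],[0,0,0],0],[[0,-0.012,0],[0,0,0],0]]'; python3 -m jog '[[[0,-0.007,0],[0,0,0],0],[[0,-0.003,0],[0,0,0],0],[[0,0,0],[0,0,0],0]]'; python3 -c "
from h import *
st(96.3)
p,d,m,w=shot('wrist','w13');jawprof(w,(0,8))"
```

```text
clock: 12.32
position: [0.4907, -0.0699, 0.1555]
ee_rot: [-0.055, 0.998, -0.0, -0.001]
ft_force: [1.8, 5.7, 1.7]
grip_width: -0.0
clock: 12.7
position: [0.4906, -0.0801, 0.1552]
ee_rot: [-0.054, 0.999, 0.001, -0.001]
ft_force: [-0.6, 6.2, 3.1]
grip_width: 0.002
t 12.7 pos [ 0.4906 -0.0801  0.1552] yaw 96.25 tiltfix [-0.0022 -0.0022 -0.    ] F [-0.65  6.24  3.13] T [ 1.36 -0.09  0.02] g 0.002
wz 0.0009
y 0 [(-53.8, -37.7, 69), (-22.2, -15.6, 68), (-5.0, -3.1, 86)]
y 8 [(-53.9, -38.0, 69), (-21.7, -16.7, 68), (-5.2, -3.1, 86)]
```

```bash
python3 -m jog '[[[0,0.016,0],[0.002,0.002,0],0],[[0,0.018,0],[0,0,0],0],[[0,0,0],[0,0,0],0],[[0,-0.012,0],[0,0,0],0],[[0,-0.010,0],[0,0,0],0]]'; python3 -c "
from h import *
st(96.3)
p,d,m,w=shot('wrist','w14');jawprof(w,(0,8))"
```

```text
clock: 13.38
position: [0.4899, -0.0674, 0.155]
ee_rot: [-0.055, 0.998, 0.002, -0.003]
ft_force: [2.0, 4.5, 1.1]
grip_width: 0.0
t 13.38 pos [ 0.4899 -0.0674  0.155 ] yaw 96.27 tiltfix [-0.0035 -0.0058 -0.    ] F [1.97 4.5  1.14] T [ 0.86 -0.39  0.08] g 0.0002
wz 0.0005
y 0 [(-46.5, -30.3, 69), (-14.8, -8.7, 68), (-5.1, -3.2, 86)]
y 8 [(-46.5, -30.3, 69), (-14.6, -8.8, 68), (-5.0, -3.4, 87)]
```

```bash
python3 -m jog '[[[0,-0.007,0],[-0.003,-0.006,0],0],[[0,-0.006,0],[0,0,0],0],[[0,0,0],[0,0,0],0]]'; python3 -c "
from h import *
st(96.3)
p,d,m,w=shot('wrist','w15');jawprof(w,(0,8))"
```

```text
clock: 13.8
position: [0.49, -0.0802, 0.1547]
ee_rot: [-0.054, 0.999, 0.002, 0.0]
ft_force: [0.2, 6.9, 3.9]
grip_width: 0.0
t 13.8 pos [ 0.49   -0.0802  0.1547] yaw 96.22 tiltfix [-0.0037  0.0004  0.    ] F [0.17 6.87 3.9 ] T [ 1.3  -0.11 -0.01] g 0.0004
wz 0.0013
y 0 [(-42.0, -26.6, 69), (-10.3, -2.1, 81)]
y 8 [(-41.8, -26.9, 69), (-10.4, -2.1, 81)]
```

View pics/w15.png

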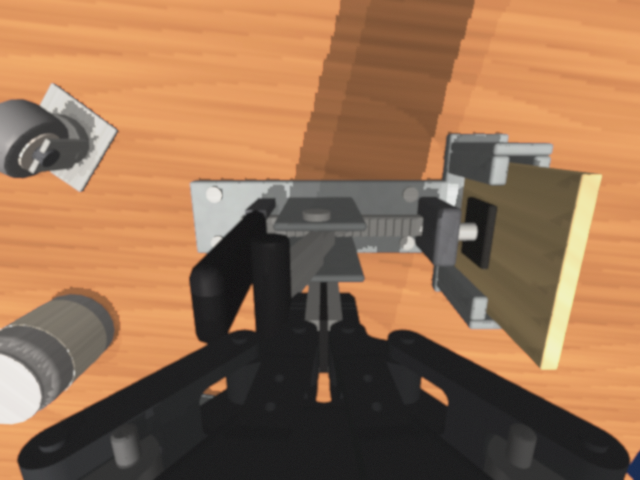

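```bash
cat >> h.py <<'E'
def gap(w):
    c=clampxy(w)*1000
    for y in (2,5,8,11):
        s=(np.abs(c[...,1]-y)<1.5)&(c[...,2]>62)&(c[...,2]<74)&(c[...,0]>-60)&(c[...,0]<8)
        q=np.sort(c[s][:,0]);g=np.diff(q);j=np.argmax(g);print("y",y,"body front",q[j].round(1),"pad back",q[j+1].round(1),"gap",g[j].round(2))
E
python3 -m jog '[[[0,0.016,0],[-0.003,0,0],0],[[0,0.018,0],[0,0,0],0],[[0,0,0],[0,0,0],0],[[0,-0.012,0],[0,0,0],0],[[0,-0.007,0],[0,0,0],0]]'; python3 -c "
from h import *
st(96.3)
p,d,m,w=shot('wrist','w16');jawprof(w,(0,8));gap(w)"
```

```text
clock: 14.48
position: [0.4896, -0.067, 0.1548]
ee_rot: [-0.053, 0.999, 0.0, -0.0]
ft_force: [1.0, 6.9, 4.7]
grip_width: 0.002
t 14.47 pos [ 0.4896 -0.067   0.1548] yaw 96.12 tiltfix [-0.0001 -0.0009 -0.    ] F [1.   6.9  4.69] T [ 1.29 -0.32  0.02] g 0.0016
wz 0.0031
y 0 [(-35.4, -19.7, 69), (-9.0, -1.3, 81)]
y 8 [(-35.1, -19.7, 69), (-9.0, -1.4, 80)]
y 2 body front -20.1 pad back -9.0 gap 11.16
y 5 body front -19.5 pad back -9.1 gap 10.37
y 8 body front -19.7 pad back -9.0 gap 10.77
y 11 body front -19.7 pad back -9.0 gap 10.63
```

```bash
python3 -m jog '[[[0,-0.004,0],[0,0,0],0],[[0,0,0],[0,0,0],0]]'; python3 -c "
from h import *
st(96.3)
p,d,m,w=shot('wrist','w17');gap(w);st()"
```

```text
clock: 14.78
position: [0.4901, -0.0724, 0.155]
ee_rot: [-0.053, 0.999, 0.001, 0.0]
ft_force: [1.2, 4.1, -0.8]
grip_width: 0.003
t 14.78 pos [ 0.4901 -0.0724  0.155 ] yaw 96.03 tiltfix [-0.001   0.0007  0.    ] F [ 1.19  4.15 -0.83] T [ 1.07 -0.24  0.05] g 0.0026
wz 0.0047
y 2 body front -18.1 pad back -8.8 gap 9.33
y 5 body front -18.0 pad back -9.0 gap 8.97
y 8 body front -18.0 pad back -9.0 gap 9.05
y 11 body front -17.6 pad back -9.0 gap 8.6
t 14.82 pos [ 0.4901 -0.0723  0.155 ] yaw 96.04 tiltfix [-0.0011  0.0005  0.    ] F [2.62 5.23 0.46] T [ 1.12 -0.35  0.07] g 0.0004
```

```bash
python3 -m jog '[[[0,-0.0015,0],[0,0,0],0],[[0,0,0],[0,0,0],0],[[0,0,0],[0,0,0],0],[[0,0,0],[0,0,0],0],[[0,0,0],[0,0,0],0]]'; python3 -c "
from h import *
st(96.3)
p,d,m,w=shot('wrist','w18');gap(w);jawprof(w,(0,));st()
p,d,m,w=shot('scene','s18');cv2.imwrite('pics/s18c.png',cv2.resize(p[200:340,210:350,::-1],None,fx=4,fy=4))"
```

```text
clock: 15.45
position: [0.4903, -0.0741, 0.1549]
ee_rot: [-0.052, 0.999, 0.002, 0.0]
ft_force: [1.6, 6.2, 1.9]
grip_width: -0.0
t 15.45 pos [ 0.4903 -0.0741  0.1549] yaw 95.98 tiltfix [-0.0042  0.0008  0.    ] F [1.62 6.19 1.91] T [ 1.26 -0.21  0.03] g -0.0005
wz 0.0057
y 2 body front -17.6 pad back -9.0 gap 8.59
y 5 body front -17.7 pad back -9.3 gap 8.35
y 8 body front -17.2 pad back -8.8 gap 8.45
y 11 body front -17.7 pad back -8.9 gap 8.76
y 0 [(-33.2, -17.9, 69), (-9.3, -1.5, 81)]
t 15.5 pos [ 0.4903 -0.0741  0.1549] yaw 95.97 tiltfix [-0.0043  0.0008  0.    ] F [0.13 5.66 1.29] T [ 1.27 -0.15  0.01] g 0.0013
```

View pics/w18.png

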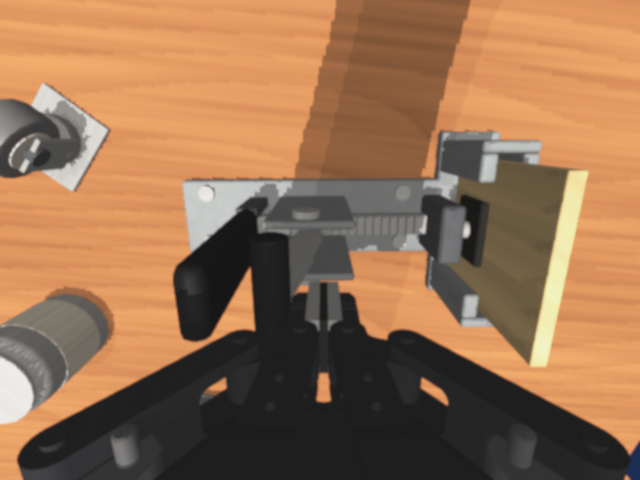

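View pics/s18c.png

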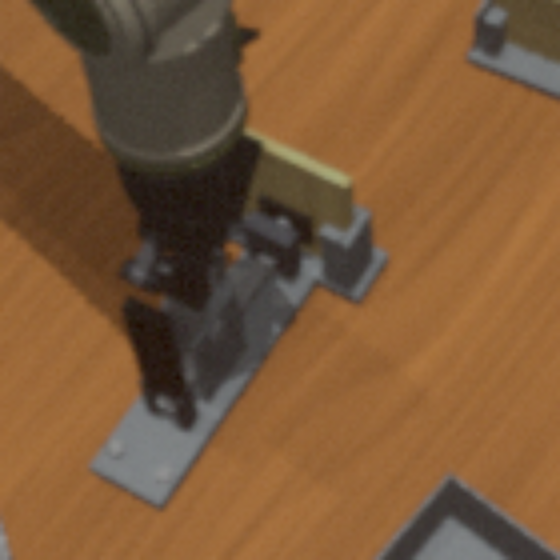

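The pad is about 7.8 mm in, the divider is against the anvil and the fingers are on the roll. Before handing in I'll check the divider's tilt and position along the slot.

Run:
```python
from h import *
z=np.load("w18.npz");m=dict(intrinsics=z["K"],view=z["V"]);c=clampxy(cloud(z["d"],m))*1000
for h in (88,100,110,120,131):
    s=(np.abs(c[...,2]-h)<2)&(c[...,0]>-15)&(c[...,0]<15)&(np.abs(c[...,1])<60);q=c[s]
    print(h,len(q),np.percentile(q[:,0],[2,50,98]).round(1),"y",np.percentile(q[:,1],[.5,99.5]).round(1))
s=(c[...,2]>100)&(c[...,2]<126)&(c[...,0]>-15)&(c[...,0]<15)&(np.abs(c[...,1])<40);q=c[s]
A=np.c_[q[:,1],q[:,2],np.ones(len(q))];print(np.linalg.lstsq(A,q[:,0],rcond=None)[0])
st()
```

```text
88 605 [-3.2 -2.5 -1.7] y [-50.4  47.8]
100 709 [-3.2 -2.5 -1.2] y [-50.5  48.1]
110 830 [-3.4 -2.5 -1.7] y [-50.1  47.9]
120 989 [-3.4 -2.5 -1.7] y [-51.   48.1]
131 4161 [-3.1  0.9  6. ] y [-50.8  47.8]
[ 9.59656524e-04 -1.62435156e-03 -2.33948407e+00]
t 15.55 pos [ 0.4903 -0.0741  0.1549] yaw 95.97 tiltfix [-0.0043  0.0008  0.    ] F [1.43 5.83 0.89] T [ 1.28 -0.16 -0.01] g 0.0022
```

The divider is upright with a tilt under 0.002 rad and sits about -1.3 mm off centre along the slot. The readings are steady, so I'm handing in.

```bash
python3 -c "
from workcell import manip
print(manip.hand_in())"
```

```text
the job is handed in; nothing more can be done
None
```

I moved the tall divider from the rack into the clamp slot and let go of it. Four trigger pulls with the shut fingers brought the jaw up, and I handed the job in at about 15.6 s while holding the last pull.

**Last checks before hand-in:**
- **Pad:** it was pushed in by about 7.8 mm, going by the gap between jaw and pad in the wrist camera (16.3 mm free, 8.5 mm at the end).
- **Divider:** it stood against the anvil with a tilt under 0.002 rad and sat 1 to 2 mm off centre along the slot. I measured its top edge at about 131 mm, against 132 mm expected when seated.
- **Trigger:** the wrist felt about 6 N along the push direction. The tool pose did not change over the last readings.

**What disagreed or was not checked:**
- **Camera offset:** in y, the top and wrist cameras differed by about 3 mm on both the divider and the slot. The wrist camera also showed the held divider 1.3 mm to one side of the tool centre. I aligned the divider to the slot in the wrist view alone.
- **Floor contact:** the wrist force showed no clear touch when I lowered the divider; the arm just stopped descending at the expected height.
- **Bystanders:** I did not measure their positions again at the end. I felt no contact with any of them.

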